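Snap the test coupler onto the tilted nipple and hold it

ROBOT

A 6-joint arm with a two-finger parallel gripper is mounted at the origin on the work surface. World frame = base frame: x ahead of the robot, y to its left, z up, the work surface at z = 0. Lengths are in m, angles in rad, forces in N, time in s.
With the tool pointing down it reaches from about 0.35 to 0.775 m from the base axis. Payload 7.3 kg.
Tool frame: the origin (TCP) lies on the centre line of the jaws, within the pads' length; the fingertips stand 11 mm ahead of it and the grasp point (between the pads) lies 8 mm behind it; y points along the fingers, z is the direction in which the jaws open and shut, and the axes are right-handed (so a half turn about y gives the same grasp; the last joint's range is limited). The gripper opens to 92 mm and grips with 3 to 60 N. Pads are 19 mm wide; open, the fingers measure 130 mm over their backs; the gripper's body (75 mm by 190 mm) begins 47 mm behind the grasp point.
Start: joints at [-1.262, 0.342, 1.524, -0, 1.275, -0.146], TCP at [0.231, -0.472, 0.238] pointing down, gripper open.
Joint ranges: [-2.53, 2.53], [-0.77, 2.02], [0.04, 2.7], [-1, 4.14], [0.28, 2.66], [-3.11, 3.11]. Speed limits (rad/s): [2.57, 2.57, 3.14, 3.14, 3.14, 3.14].

INTERFACE

Orientations are given as [roll, pitch, yaw] about the fixed x, y, z axes, in that order (R = Rz(yaw) Ry(pitch) Rx(roll)).
In Python, from cell import robot, cams gives the robot as it stands.
- The arm moves only by the tool apply_moves, never from a script. Its argument "plan" is a list of rows, each a list of 7 numbers: the shift along the tool's x, y, z in m, then the turn, a rotation vector about the tool's x, y, z in degrees, then the gripper command: -1 is fully open, 1 is shut, values between are in proportion. A call has exactly 5 rows; each row is the pose to reach, as a shift and turn from the pose commanded when the call began, along the tool's axes at that moment; what a row does not reach only later rows make up. A row lasts 1/8 s, in which the tool goes at most 62.5 mm and 10.7 degrees, less where a joint would pass 70% of its speed; a pose out of reach is approached as far as the arm can. A call with a gripper value outside its range is refused whole. The fingers move at their own pace and stop on an object; "squeeze" is the grip in N (left out, the last holds). Time passes only in rows, so rows that repeat a pose let the fingers close, or fill a call up. It gives the time, the measured TCP pose, the force and the opening at its end, in the units of the state.
- robot.observe(): the state, without advancing time (a new reading comes with each control period).
- cams.read_camera(name): name is "side" or "top" or "wrist"; returns the picture (400x640x3 uint8, blue, green, red); there is no depth.
- cams.calibration(name): a dict with "fx", "fy", "cx", "cy" (pixels), "extrinsics" (4x4, takes a point from world to camera coordinates); the wrist camera has in their place "T_tool_cam" (4x4, takes a point from camera to tool coordinates, whose origin is the TCP and whose axes are the tool frame's). Camera axes: x right, y up, looking along -z (the intrinsics and any distortion apply to the point x, -y, -z); pixel columns grow to the right and rows downward; lengths in m; the calibration is good to about 2 mm. A picture is of the moment at which its call begins: read the wrist's pose just before it. calibration takes no time and is no camera call.
- robot.hand_in(): hands the job in, once; it reports no verdict.
The state is a dict: "time": time; "qpos": joint angles; "qvel": joint speeds; "joint_efforts": joint torques, N m; "tool_pos": TCP position; "tool_rot": TCP orientation; "contact_force": force on the tool from outside, world axes, zero at the start; "torque": the same for the moment, N m; "opening": finger opening in m.
Only numpy, scipy, OpenCV 4.12 (cv2) and the standard library are available. Lean on these libraries where they do the work, as an engineer would, in place of code of your own. Each camera call takes 0.05 s, during which the arm holds its last target. There are 200 camera calls.

TASK

Pick up the steel quick coupler standing open end down on the bench and press it squarely onto the tilted nipple of the test rig until it snaps over the latch balls. Keep pushing so that the spring collar under it is pressed well over half-way down, and finish while still gripping and holding the coupler there; do not shove or knock over the reducer and the ball valve.

Things in the scene. Friction and masses are not known exactly. Their poses are not given: they have to be found in the camera images.
- coupler_mid (a point): Quick coupler: loose plain steel cylinder standing upright on its open mouth, 85 mm tall, 30 mm diameter (35 mm at the flange, its lowest 3 mm), about 0.26 kg, dark rings round its lower third, closed top. This point is on its axis half-way up; z points from mouth to top. Round: any yaw will do. Grip its upper half, to stay clear of the collar later.
- coupler_mouth (a point): Centre of the coupler's mouth (its lower end), 42.5 mm below coupler_mid. The mouth is 22 mm wide and 3 mm deep, then a lip narrows it to 17.5 mm, 3 to 6 mm in; behind it a blind bore 23 mm wide reaches 50 mm from the mouth.
- nipple_tip (a point): Very tip of the steel nipple on the test rig, on its axis; z is the axis, pointing outwards and up. It leans 14 to 26 degrees from vertical, roughly towards the robot. 15 mm diameter, tapering to 7 mm over the last 8 mm; stands 30 mm out of the spring collar.
- latch_ring (a point): On the nipple's axis, 20 mm below its tip, same axes: height of four sprung latch balls that stand out to 20.5 mm diameter. The coupler's lip snaps over them: it takes roughly 5 to 8 N of push, then they draw the coupler on (about 12 N) until its mouth rests on the collar.
- rig_pin (a point): Centre of the level pin, 66 mm below the tip, 60 mm above the bench, in which the nipple swivels stiffly (it stays put). The rig is fixed: base plate 120 x 170 x 12 mm, two steel cheeks 82 mm high either side of the nipple, a brass outlet with a small red lever at one side.
- collar (a joint): Travel of the spring collar (37 mm disc round the nipple's foot) along the nipple's axis, m: 0 up, 0.008 down at its stop. It pushes back with 4 N at the top, 12 N at the bottom. The coupler's mouth meets it just after the lip has passed the balls: coupler_mid is then 12.5 mm beyond the tip, and 4.5 mm with the collar fully down.
- reducer_mid (a point): Brass reducer, a bystander: loose, standing, 44 mm wide hexagon stepping to 26 mm, 55 mm tall; the point is at its centre half-way up.
- ball_valve_mid (a point): Ball valve, a bystander: loose brass block 34 mm square, 50 mm tall, with a red lever 75 mm long on top (68 mm high in all); the point is half-way up on the block's axis.

How it is judged:
By the outcome, as a careful person would: the job done as asked, in the order asked, and still so for the second after the job is handed in, while the arm keeps its last pose, push and grip.
It also fails if it takes over 38 s, if anything falls off the work surface, if the arm or the gripper's body presses on something with over 40 N, if the wrist force passes 120 N, or if a joint passes its speed limit or range.

## Working session

There is one attempt and no reset: what is moved stays moved. The work goes in short steps, Python scripts to look and compute and a tool call to move; the robot and the scene stay as the last step left them, time stands still between calls to the robot, and variables do not carry over. Pictures are saved under pics/ and viewed, about 8 in all and at most 12, crops included, and the job is handed in when it is done.

Besides the shell and the picture viewer there is one more tool, called after "Call:" as name([rows], argument=value, ...), one row to a line, values as JSON. apply_moves: Moves the arm, as the interface text tells. Its arguments: {"type":"object","properties":{"plan":{"type":"array","items":{"type":"array","items":{"type":"number"}}},"squeeze":{"type":"number"}},"required":["plan"]}

```bash
ls; mkdir -p pics; python3 - <<'E'
from cell import robot,cams
import cv2
s=robot.observe();print(s)
for n in ("side","top","wrist"):
    cv2.imwrite(f"pics/{n}0.png",cams.read_camera(n)); print(n,cams.calibration(n))
E
```

```text
pics
{'time': 0.0, 'qpos': array([-1.26201152e+00,  3.42684067e-01,  1.52504829e+00,  9.91221598e-06,
        1.27542763e+00, -1.46037819e-01]), 'qvel': array([-1.88444646e-03,  2.63526183e-05,  3.60539004e-05, -4.52111355e-04,
       -5.70075073e-05,  5.69680996e-04]), 'joint_efforts': array([-9.92685818e-04, -4.31240129e+01, -2.44218224e+01,  7.17190979e-02,
        5.59310918e-02, -1.74656311e-04]), 'tool_pos': array([ 0.23051171, -0.47122697,  0.23705412]), 'tool_rot': array([-1.57234559e+00,  2.37453387e-04, -2.68677311e+00]), 'contact_force': array([0.23941653, 0.57530427, 0.48473541]), 'torque': array([ 0.03403521,  0.00666869, -0.05239279]), 'opening': 0.09174166922340649}
side {'fx': 519.0403688141583, 'fy': 519.0403688141583, 'cx': 315.258833533007, 'cy': 194.29851504855634, 'extrinsics': array([[-0.89449157, -0.44685951,  0.01419159,  0.51821985],
       [ 0.2454107 , -0.46421781,  0.85104372, -0.21673556],
       [-0.37370899,  0.7647342 ,  0.52490303, -0.86404489],
       [ 0.        ,  0.        ,  0.        ,  1.        ]])}
top {'fx': 508.6471148259938, 'fy': 508.6471
[... 180 characters left out ...]
e-01,  1.32270756e-02,  2.05381226e-01,
        -6.01527235e-01],
       [-2.05352297e-01, -3.52400523e-03,  9.78681774e-01,
        -1.04641602e+00],
       [ 0.00000000e+00,  0.00000000e+00,  0.00000000e+00,
         1.00000000e+00]])}
wrist {'fx': 315.754652501135, 'fy': 315.754652501135, 'cx': 318.36109658534434, 'cy': 196.73207249814502, 'T_tool_cam': array([[ 4.92309988e-04, -9.68015496e-01, -2.50889930e-01,
        -6.73202468e-02],
       [-2.09876937e-05,  2.50889951e-01, -9.68015616e-01,
        -1.47500937e-01],
       [ 9.99999879e-01,  4.81829357e-04,  1.03199216e-04,
         1.30170322e-03],
       [ 0.00000000e+00,  0.00000000e+00,  0.00000000e+00,
         1.00000000e+00]])}
```

```bash
python3 -c "
import cv2,numpy as np
a=cv2.imread('pics/side0.png');b=cv2.imread('pics/top0.png')
cv2.imwrite('pics/s1.png',a);cv2.imwrite('pics/t1.png',b)"
```

```text
(no output)
```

View pics/side0.png

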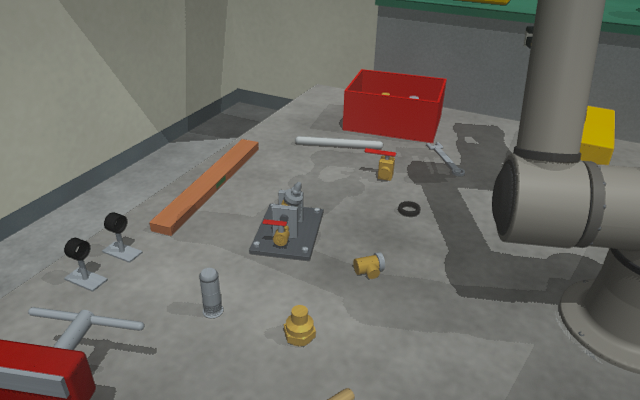

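View pics/top0.png

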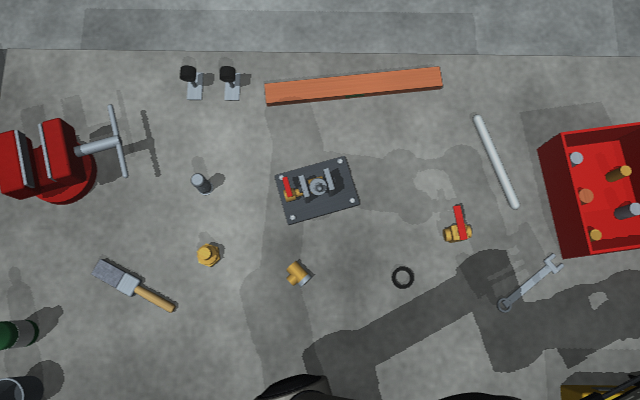

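Side view: coupler at about (210,292), rig nipple near (296,188), reducer (300,325) and ball valve (386,165). Top view: coupler (200,184), nipple (318,187), reducer (208,254), ball valve (457,230). I'll zoom in on the rig and coupler.

```bash
python3 -c "
import cv2,numpy as np
a=cv2.imread('pics/side0.png');b=cv2.imread('pics/top0.png')
def c(i,x,y,w,h,k): return cv2.resize(i[y:y+h,x:x+w],None,fx=k,fy=k,interpolation=cv2.INTER_CUBIC)
r1=np.hstack([c(a,265,175,50,37,8),c(b,293,169,50,37,8)])
r2=np.hstack([c(a,185,260,50,60,5),c(b,175,162,50,60,5)]); r2=cv2.copyMakeBorder(r2,0,0,0,800-r2.shape[1],0)
cv2.imwrite('pics/z.png',np.vstack([r1,r2]))"
```

```text
(no output)
```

View pics/z.png

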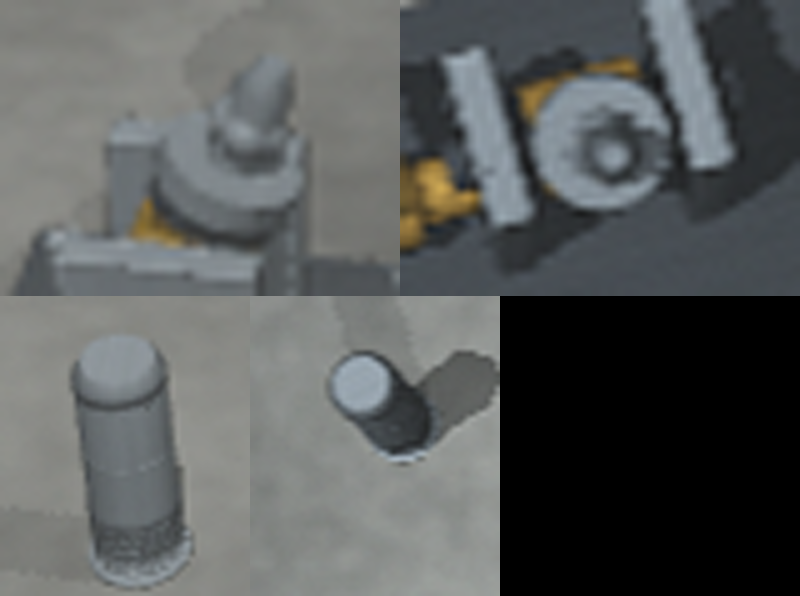

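Zoom: nipple tip at side (299.0,182.5) and top (319.5,188.4). Collar centre is at side (294,195.6) and top (318,186.9). Coupler top face is at side (209.4,273.2) and top (197.2,179.6), so I can triangulate.

```bash
cat > h.py <<'E'
import numpy as np, cv2
from scipy.spatial.transform import Rotation as Ro
from cell import robot,cams
def T_tool(s):
    T=np.eye(4); T[:3,:3]=Ro.from_euler('xyz',s['tool_rot']).as_matrix(); T[:3,3]=s['tool_pos']; return T
def ray(n,p,s=None):
    c=cams.calibration(n)
    W=np.linalg.inv(c['extrinsics']) if 'extrinsics' in c else T_tool(s)@c['T_tool_cam']
    d=W[:3,:3]@[(p[0]-c['cx'])/c['fx'],-(p[1]-c['cy'])/c['fy'],-1]
    return W[:3,3],d/np.linalg.norm(d)
def tri(rays):
    A=0;b=0
    for o,d in rays:
        P=np.eye(3)-np.outer(d,d); A=A+P; b=b+P@o
    x=np.linalg.solve(A,b)
    return x,[np.linalg.norm((np.eye(3)-np.outer(d,d))@(x-o))*1e3 for o,d in rays]
def plane(r,z): return r[0]+r[1]*(z-r[0][2])/r[1][2]
def proj(n,X,s=None):
    c=cams.calibration(n)
    E=c['extrinsics'] if 'extrinsics' in c else np.linalg.inv(T_tool(s)@c['T_tool_cam'])
    q=E[:3,:3]@X+E[:3,3]
    return np.array([c['cx']+c['fx']*q[0]/-q[2],c['cy']-c['fy']*q[1]/-q[2]])
E
python3 - <<'E'
from h import *
np.set_printoptions(precision=4,suppress=True)
for k,a,b in [("tip",(299,182.5),(319.5,188.4)),("collar",(294,195.6),(318,186.9)),("ctop",(209.4,273.2),(197.2,179.6)),("cbot",(213,312.8),(205.6,186.6)),("reducer",(300,312),(207,253)),("valve",(386,165),(455,231))]:
    print(k,*tri([ray("side",a),ray("top",b)]))
p=plane(ray("top",(197.2,179.6)),.085);print(p,plane(ray("side",(209.4,273.2)),.085))
s=robot.observe();print(T_tool(s))
E
```

```text
tip [0.6032 0.027  0.1223] [np.float64(0.22553800657302164), np.float64(0.22553800657303563)]
collar [0.6131 0.0301 0.0914] [np.float64(0.5205840358430347), np.float64(0.5205840358431435)]
ctop [0.6269 0.2899 0.0837] [np.float64(1.129327181302781), np.float64(1.1293271813027448)]
cbot [ 0.6303  0.2906 -0.0038] [np.float64(2.295863958596351), np.float64(2.2958639585964726)]
reducer [0.4735 0.2678 0.0483] [np.float64(0.4837122114456295), np.float64(0.48371221144557935)]
valve [ 0.5283 -0.2726  0.0371] [np.float64(2.4348010938873967), np.float64(2.434801093887418)]
[0.6277 0.2902 0.085 ] [0.6246 0.291  0.085 ]
[[-0.8983 -0.0004  0.4393  0.2306]
 [-0.4393  0.0011 -0.8983 -0.4713]
 [-0.0002 -1.     -0.0012  0.2372]
 [ 0.      0.      0.      1.    ]]
```

Call:
apply_moves([
  [-0.046,0,-0.034,0,-6,0,-1],
  [-0.092,0,-0.068,0,-12,0,-1],
  [-0.138,0,-0.102,0,-18,0,-1],
  [-0.184,0,-0.136,0,-24,0,-1],
  [-0.23,0,-0.17,0,-30,0,-1],
])

```text
time: 0.78
tool_pos: [0.3631, -0.2162, 0.2377]
tool_rot: [-1.571, 0.0, -2.16]
contact_force: [1.2, -0.5, 1.1]
opening: 0.0919
```

```bash
cat >> h.py <<'E'
def goto(P,R):
    "remaining shift/turn in tool axes"
    s=robot.observe();T=T_tool(s)
    print("t",round(s['time'],2),"shift mm",np.round(1e3*T[:3,:3].T@(np.array(P)-T[:3,3]),1),"turn",np.round(Ro.from_matrix(T[:3,:3].T@R).as_rotvec(degrees=True),2),"F",np.round(s['contact_force'],1),"q",np.round(s['qpos'],2))
def Rtool(axis,az):
    "tool y = -axis; z near azimuth az(deg)"
    y=-np.array(axis)/np.linalg.norm(axis); a=np.radians(az); z=np.array([np.cos(a),np.sin(a),0]); z-=y*(z@y); z/=np.linalg.norm(z)
    return np.array([np.cross(y,z),y,z]).T
E
python3 - <<'E'
from h import *
goto([.627,.29,.165],Rtool([0,0,1],25))
E
```

```text
t 0.78 shift mm [-567.5   72.7  -62. ] turn [-1.000e-02 -5.877e+01  0.000e+00] F [ 1.2 -0.5  1.1] q [-0.72  0.15  1.78  0.    1.21 -0.13]
```

Call:
apply_moves([
  [-0.057,0,-0.006,0,-6,0,-1],
  [-0.114,0,-0.012,0,-12,0,-1],
  [-0.171,0,-0.018,0,-18,0,-1],
  [-0.228,0,-0.024,0,-24,0,-1],
  [-0.285,0,-0.03,0,-30,0,-1],
])

```text
time: 1.4
tool_pos: [0.4974, 0.0372, 0.2376]
tool_rot: [-1.571, -0.0, -1.636]
contact_force: [0.4, 0.2, 0.3]
opening: 0.0918
```

```bash
python3 - <<'E'
from h import *
goto([.627,.29,.165],Rtool([0,0,1],25))
E
```

```text
t 1.4 shift mm [-260.7   72.5  112.9] turn [ 0.000e+00 -2.873e+01  1.000e-02] F [0.4 0.2 0.3] q [-0.08  0.29  1.59 -0.    1.25 -0.01]
```

```bash
python3 - <<'E'
from h import *
s=robot.observe(); np.save('pics/w1',np.r_[s['tool_pos'],s['tool_rot']]); im=cams.read_camera("wrist")
cv2.imwrite('pics/w1.png',im)
p=proj("wrist",np.array([.603,.027,.122]),s);print(p)
x,y=(p-[50,40]).astype(int); print(x,y)
cv2.imwrite('pics/w1z.png',cv2.resize(im[y:y+100,x:x+110],None,fx=6,fy=6,interpolation=cv2.INTER_CUBIC))
E
```

```text
[440.53748333 197.9674862 ]
390 157
```

View pics/w1z.png

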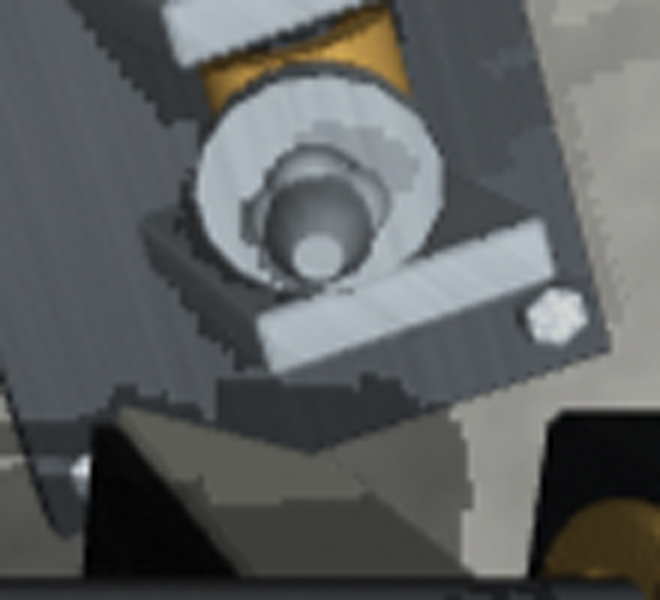

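Call:
apply_moves([
  [-0.052,0.0,0.022,0,-6,0,-1],
  [-0.104,0.0,0.045,0,-12,0,-1],
  [-0.156,0.01,0.068,0,-18,0,-1],
  [-0.208,0.025,0.09,0,-24,0,-1],
  [-0.26,0.045,0.113,0,-28.7,0,-1],
])

```text
time: 2.08
tool_pos: [0.6282, 0.2886, 0.1923]
tool_rot: [-1.57, -0.0, -1.136]
contact_force: [0.0, -0.9, -0.4]
opening: 0.092
```

Wrist zoom: nipple tip at (442.7,199.2) and collar face centre at (442.9,187.1). The near cheek's edge runs from (432.6,209.9) to (480.4,193.6). Next I'll refine the axis and look at the coupler from above.

```bash
python3 - <<'E'
from h import *
np.set_printoptions(precision=4,suppress=True)
w=np.load('pics/w1.npy'); s={'tool_pos':w[:3],'tool_rot':w[3:]}
print("tip",*tri([ray("side",(299,182.5)),ray("top",(319.2,188)),ray("wrist",(442.7,199.2),s)]))
print("tip top+wr",*tri([ray("top",(319.2,188)),ray("wrist",(442.7,199.2),s)]))
print("col",*tri([ray("side",(294,195.6)),ray("top",(317.7,186.5)),ray("wrist",(442.9,187.1),s)]))
a=plane(ray("wrist",(432.6,209.9),s),.082);b=plane(ray("wrist",(480.4,193.6),s),.082);d=a-b;print("cheek",a,b,np.degrees(np.arctan2(d[1],d[0])))
for t in(.6025,): print(plane(ray("wrist",(442.7,199.2),s),.122),plane(ray("wrist",(442.9,187.1),s),.094),plane(ray("top",(319.2,188)),.122),plane(ray("top",(317.7,186.5)),.094))
s=robot.observe(); np.save('pics/w2',np.r_[s['tool_pos'],s['tool_rot']]); im=cams.read_camera("wrist");cv2.imwrite('pics/w2.png',im)
p=proj("wrist",np.array([.627,.29,.085]),s);print(p);x,y=(p-[55,50]).astype(int);print(x,y)
cv2.imwrite('pics/w2z.png',cv2.resize(im[y:y+100,x:x+110],None,fx=6,fy=6,interpolation=cv2.INTER_CUBIC))
E
```

```text
tip [0.6038 0.0267 0.1226] [np.float64(0.7624010183942584), np.float64(1.0525161496864217), np.float64(0.9786158861740923)]
tip top+wr [0.6026 0.0274 0.1275] [np.float64(0.5365355946183613), np.float64(0.5365355946183853)]
col [0.6143 0.0298 0.0918] [np.float64(1.6291826567754872), np.float64(1.1843290962438997), np.float64(1.7746686903085134)]
cheek [0.6102 0.0033 0.082 ] [0.6569 0.0171 0.082 ] -163.56318457114048
[0.6043 0.0256 0.122 ] [0.615  0.0292 0.094 ] [0.6044 0.0277 0.122 ] [0.6139 0.031  0.094 ]
[317.5375 194.3868]
262 144
```

View pics/w2z.png

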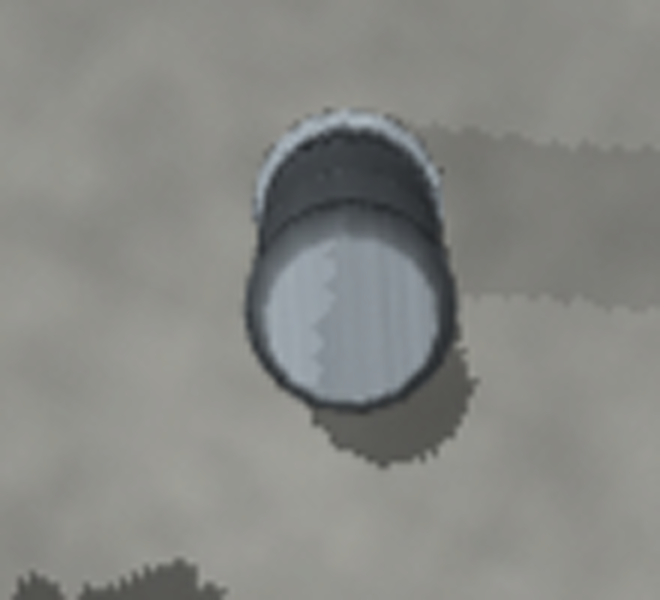

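Coupler: top face centre at wrist pixel (320.1,196.9), with the flange ring behind it, upright and centred.

```bash
python3 - <<'E'
from h import *
w=np.load('pics/w2.npy'); s={'tool_pos':w[:3],'tool_rot':w[3:]}
p=plane(ray("wrist",(320.1,196.9),s),.085);print(p)
# grasp point at z .064 -> tcp .056
goto([p[0],p[1],.056],Rtool([0,0,1],25))
w=np.load('pics/w1.npy'); s={'tool_pos':w[:3],'tool_rot':w[3:]}
# axis fit: tip P + lean/azimuth from all six pixel observations, z tied to pin height
from scipy.optimize import least_squares
obs=[("side",(299,182.5),0),("top",(319.2,188),0),("wrist",(442.7,199.2),0),("side",(294,195.6),.03),("top",(317.7,186.5),.03),("wrist",(442.9,187.1),.03)]
def ax(v): l,a=np.radians(v[2:4]);return np.array([np.sin(l)*np.cos(a),np.sin(l)*np.sin(a),np.cos(l)])
def res(v):
    tip=np.array([v[0],v[1],.06+.066*np.cos(np.radians(v[2]))]);a=ax(v)
    return np.r_[np.concatenate([proj(n,tip-a*d,s)-p for n,p,d in obs]),(v[3]+163.6)/3]
r=least_squares(res,[.604,.027,20,-163.6],x_scale=[.01,.01,5,5]);print(r.x,.06+.066*np.cos(np.radians(r.x[2])));print(np.round(r.fun,1))
E
```

```text
[0.62984778 0.28893754 0.085     ]
t 2.12 shift mm [  6.  130.   -0.3] turn [ 0.23  0.3  -0.19] F [-3.6  1.5 -2.9] q [ 0.33  0.7   1.06  0.    1.39 -0.12]
[ 6.04276508e-01  2.60400080e-02  2.12041737e+01 -1.62870432e+02] 0.12153163212801718
[-0.4 -0.   0.8  0.1 -0.2 -0.7 -0.7 -1.4  0.8 -0.3 -0.6 -0.1  0.2]
```

Call:
apply_moves([
  [0.005,0.025,-0.001,0,0,0,-1],
  [0.005,0.06,-0.001,0,0,0,-1],
  [0.005,0.095,-0.001,0,0,0,-1],
  [0.005,0.12,-0.001,0,0,0,-1],
  [0.005,0.13,-0.001,0,0,0,-1],
])

```text
time: 2.75
tool_pos: [0.6275, 0.2815, 0.0605]
tool_rot: [-1.574, 0.0, -1.139]
contact_force: [-0.1, -0.2, -0.4]
opening: 0.0917
```

Call:
apply_moves([
  [0,0,0,0,0,0,0.2],
  [0,0,0,0,0,0,0.5],
  [0,0,0,0,0,0,1],
  [0,0,0,0,0,0,1],
  [0,0,0,0,0,0,1],
], squeeze=50)

```text
time: 3.38
tool_pos: [0.6287, 0.282, 0.063]
tool_rot: [-1.57, -0.0, -1.139]
contact_force: [-0.9, -0.9, -0.6]
opening: 0.0465
```

Call:
apply_moves([
  [0,0,0,0,0,0,1],
  [0,0,0,0,0,0,1],
  [0,0,0,0,0,0,1],
  [0,-0.003,0,0,0,0,1],
  [0,-0.006,0,0,0,0,1],
])

```text
time: 4.0
tool_pos: [0.6281, 0.2817, 0.0681]
tool_rot: [-1.573, 0.0, -1.139]
contact_force: [-0.2, 0.5, -3.8]
opening: 0.0291
```

```bash
python3 - <<'E'
from h import *
print(np.load('pics/w2.npy'))
for i in range(2):
    s=robot.observe(); im=cams.read_camera("wrist");print(s['time'],s['tool_pos'],s['tool_rot'],s['contact_force'],s['opening'])
np.save('pics/w3',np.r_[s['tool_pos'],s['tool_rot']]);cv2.imwrite('pics/w3.png',im)
si=cams.read_camera("side");cv2.imwrite('pics/s3.png',si)
x,y=260,120
a=cv2.resize(im[y:y+180,x:x+120],None,fx=3.3,fy=3.3,interpolation=cv2.INTER_CUBIC)
b=cv2.resize(si[190:330,150:250],None,fx=4,fy=4.243,interpolation=cv2.INTER_CUBIC)
cv2.imwrite('pics/w3z.png',np.hstack([a,b[:a.shape[0]]]));print(a.shape)
E
```

```text
[ 6.28210930e-01  2.88572105e-01  1.92349899e-01 -1.57010816e+00
 -3.09651281e-04 -1.13579162e+00]
4.0 [0.62805114 0.28169369 0.06808824] [-1.57270267e+00  5.04300751e-05 -1.13868154e+00] [-0.19809285  0.54888269 -3.84933391] 0.029061693097978927
4.05 [0.6284223  0.28187836 0.06874379] [-1.57147466e+00 -5.62350423e-05 -1.13866197e+00] [-0.18559514  0.21988606 -3.26982731] 0.029156014418543638
(594, 396, 3)
```

View pics/w3z.png

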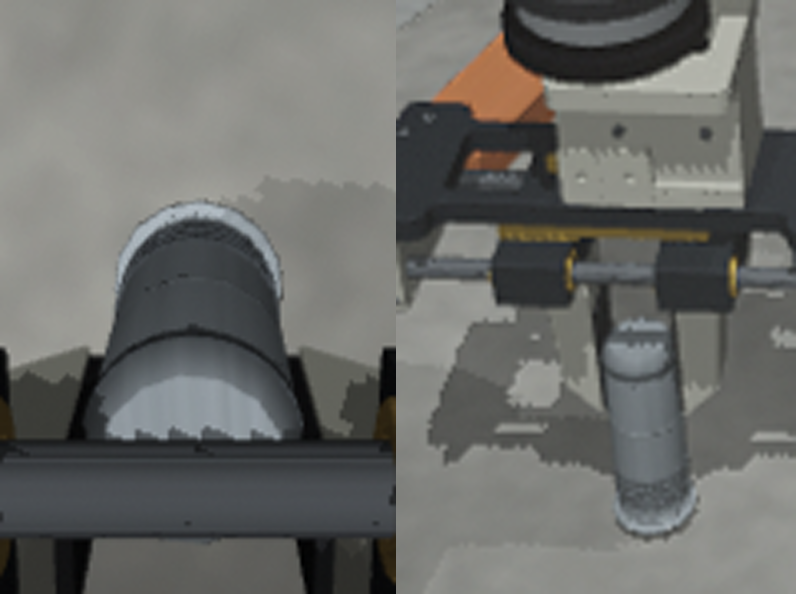

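The coupler is gripped about 6 mm off the pads' centre line (towards tool −x). I'll set it down and regrip centred.

Call:
apply_moves([
  [0,0.004,0,0,0,0,1],
  [0,0.006,0,0,0,0,1],
  [0,0.006,0,0,0,0,1],
  [0,0.006,0,0,0,0,0.2],
  [0,0.006,0,0,0,0,-0.2],
])

```text
time: 4.78
tool_pos: [0.6289, 0.282, 0.0629]
tool_rot: [-1.57, -0.0, -1.139]
contact_force: [0.0, 0.3, 1.3]
opening: 0.042
```

Call:
apply_moves([
  [0,0.006,0,0,0,0,-0.2],
  [-0.003,0.006,0,0,0,0,-0.2],
  [-0.0065,0.006,0,0,0,0,-0.2],
  [-0.0065,0.006,0,0,0,0,-0.2],
  [-0.0065,0.006,0,0,0,0,-0.2],
])

```text
time: 5.4
tool_pos: [0.626, 0.2879, 0.0568]
tool_rot: [-1.571, -0.0, -1.139]
contact_force: [-0.0, -0.1, -1.3]
opening: 0.0549
```

```bash
python3 - <<'E'
from h import *
s=robot.observe(); im=cams.read_camera("wrist");print(s['time'],s['tool_pos'],s['tool_rot'],s['contact_force'],s['opening'])
np.save('pics/w4',np.r_[s['tool_pos'],s['tool_rot']]);cv2.imwrite('pics/w4.png',im)
x,y=260,120
cv2.imwrite('pics/w4z.png',cv2.resize(im[y:y+180,x:x+120],None,fx=3.3,fy=3.3,interpolation=cv2.INTER_CUBIC))
R=T_tool(s)
for z in (0,.085):
  for dx in(-17.5,0,17.5): print(z,dx,proj("wrist",np.array([*(R[:3,3]+R[:3,0]*dx/1e3)[:2],z]),s))
E
```

```text
5.4 [0.62595081 0.28794818 0.05678289] [-1.57059217e+00 -1.14898045e-04 -1.13854423e+00] [-0.01389773 -0.08611829 -1.27160102] 0.05494088078985268
0 -17.5 [318.18847733 190.11911057]
0 0 [318.20473601 215.20685544]
0 17.5 [318.22033999 239.28437902]
0.085 -17.5 [318.25992079 238.76474047]
0.085 0 [318.28392487 277.85790245]
0.085 17.5 [318.30637969 314.42793679]
```

View pics/w4z.png

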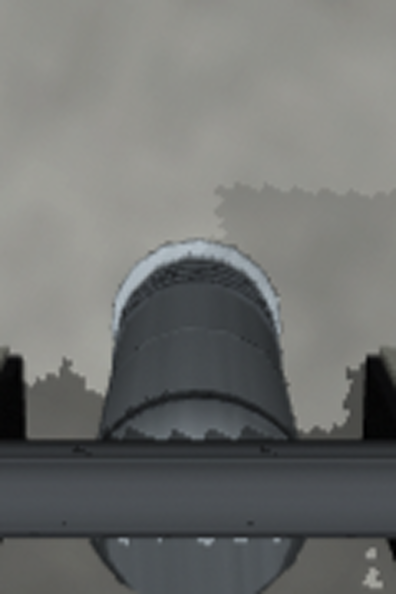

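Flange rim now spans zoom x 113–283 with its top at y 238 (pixel row 192; 191.8 expected), so the grip is centred within about 1 mm. Closing and lifting.

Call:
apply_moves([
  [0,0,0,0,0,0,1],
  [0,0,0,0,0,0,1],
  [0,0,0,0,0,0,1],
  [0,0,0,0,0,0,1],
  [0,0,0,0,0,0,1],
], squeeze=50)

```text
time: 6.08
tool_pos: [0.626, 0.2879, 0.0567]
tool_rot: [-1.571, -0.0, -1.139]
contact_force: [1.1, 0.0, -0.5]
opening: 0.029
```

Call:
apply_moves([
  [0,0,0,0,0,0,1],
  [0,-0.02,0,0,0,0,1],
  [0,-0.06,0,0,0,0,1],
  [0,-0.11,0,0,0,0,1],
  [0,-0.16,0,0,0,0,1],
])

```text
time: 6.7
tool_pos: [0.6252, 0.2877, 0.2172]
tool_rot: [-1.573, 0.0, -1.139]
contact_force: [0.8, 0.1, -3.7]
opening: 0.0291
```

```bash
cat >> h.py <<'E'
TIP=np.array([.6043,.0262,.1217]); LEAN,AZ=20.8,-163.2
def axis(): l,a=np.radians([LEAN,AZ]);return np.array([np.sin(l)*np.cos(a),np.sin(l)*np.sin(a),np.cos(l)])
def pre(d): goto(TIP+(d+.057)*axis(),Rtool(axis(),17))
E
python3 - <<'E'
from h import *
print(robot.observe()['opening'])
pre(.03); pre(.06)
E
```

```text
0.029083180663982935
t 6.7 shift mm [ 224.4   14.5 -159.1] turn [20.89  7.66 -1.49] F [ 0.8  0.1 -3.7] q [ 0.32  0.67  1.03 -0.    1.44 -0.11]
t 6.7 shift mm [ 222.9  -13.5 -169.7] turn [20.89  7.66 -1.49] F [ 0.8  0.1 -3.7] q [ 0.32  0.67  1.03 -0.    1.44 -0.11]
```

Call:
apply_moves([
  [0.04,-0.012,-0.03,4,1.5,-0.3,1],
  [0.09,-0.0135,-0.068,8,3,-0.6,1],
  [0.135,-0.0135,-0.103,13,4.7,-0.9,1],
  [0.18,-0.0135,-0.137,17,6.2,-1.2,1],
  [0.223,-0.0135,-0.17,20.9,7.7,-1.5,1],
])

```text
time: 7.32
tool_pos: [0.5635, 0.0126, 0.2298]
tool_rot: [-1.204, -0.001, -1.276]
contact_force: [0.9, -0.3, -3.3]
opening: 0.0293
```

Call:
apply_moves([
  [0,0,0,0,0,0,1],
  [0,0,0,0,0,0,1],
  [0,0,0,0,0,0,1],
  [0,0,0,0,0,0,1],
  [0,0,0,0,0,0,1],
])

```text
time: 7.95
tool_pos: [0.565, 0.0151, 0.23]
tool_rot: [-1.206, -0.001, -1.273]
contact_force: [0.1, -0.5, -2.0]
opening: 0.0291
```

```bash
python3 - <<'E'
from h import *
pre(.03)
s=robot.observe(); np.save('pics/w5',np.r_[s['tool_pos'],s['tool_rot']])
w=cams.read_camera("wrist");si=cams.read_camera("side");t=cams.read_camera("top")
for n,i in(("w5",w),("s5",si),("t5",t)): cv2.imwrite(f"pics/{n}.png",i)
T=T_tool(s)
for d in (.0,.03): print("side tip",proj("side",TIP-d*axis()),"wrist",proj("wrist",TIP-d*axis(),s),"mouth",proj("side",T[:3,3]+T[:3,1]*(.057-d)),proj("wrist",T[:3,3]+T[:3,1]*(.057-d),s))
a=cv2.resize(si[120:220,260:330],None,fx=6,fy=6,interpolation=cv2.INTER_CUBIC)
b=cv2.resize(w[120:276,265:365],None,fx=3.8,fy=3.846,interpolation=cv2.INTER_CUBIC)
cv2.imwrite('pics/v5.png',np.hstack([a,b[:600]]));print(a.shape,b.shape)
E
```

```text
t 7.95 shift mm [ 0.7 28.8 -0.4] turn [-0.12  0.04 -0.02] F [ 0.1 -0.5 -2. ] q [-0.2   0.25  1.74  0.23  0.84 -0.63]
side tip [298.59212822 182.4438883 ] wrist [317.15274734 194.92561513] mouth [309.1406542  158.35472313] [317.70870972 215.14620813]
side tip [293.32271977 194.20621549] wrist [317.18392676 187.18121248] mouth [314.97597797 145.40139095] [317.64021067 230.88505472]
(600, 420, 3) (600, 380, 3)
```

View pics/v5.png

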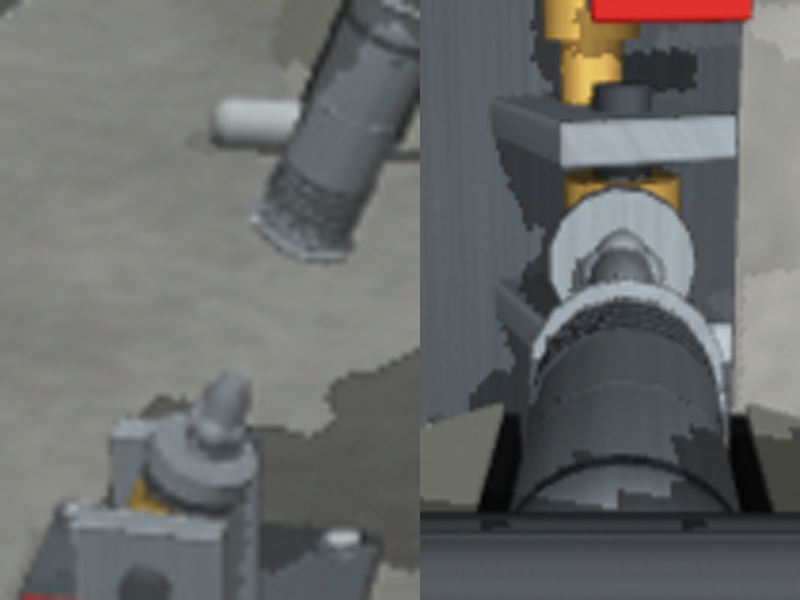

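Wrist view: cheeks run parallel to the jaw axis, so the azimuth is right. The coupler mouth is at about (320.8, –) and the nipple and collar at 318.3, which suggests a +z offset of 1–2 mm. In the side view the mouth is near (310.3,160) and the tip at (298.8,183). I'll go closer and compare locally.

Call:
apply_moves([
  [0,0.012,0,0,0,0,1],
  [0,0.027,0,0,0,0,1],
  [0,0.042,0,0,0,0,1],
  [0,0.05,0,0,0,0,1],
  [0,0.05,0,0,0,0,1],
])

```text
time: 8.72
tool_pos: [0.5818, 0.0194, 0.1824]
tool_rot: [-1.207, -0.001, -1.275]
contact_force: [0.2, -0.1, -2.9]
opening: 0.029
```

```bash
python3 - <<'E'
from h import *
pre(.0)
s=robot.observe(); np.save('pics/w6',np.r_[s['tool_pos'],s['tool_rot']])
w=cams.read_camera("wrist");si=cams.read_camera("side");t=cams.read_camera("top")
for n,i in(("w6",w),("s6",si),("t6",t)): cv2.imwrite(f"pics/{n}.png",i)
T=T_tool(s);A=axis()
for d in (0,.03): print("tip",[proj(n,TIP-d*A,s) for n in("side","wrist","top")])
for d in (.057,-.028+.008): print("coup",[proj(n,T[:3,3]+T[:3,1]*d,s) for n in("side","wrist","top")])
a=cv2.resize(si[143:211,270:330],None,fx=8,fy=8,interpolation=cv2.INTER_CUBIC)
b=cv2.resize(w[150:264,288:348],None,fx=5.25,fy=5.25,interpolation=cv2.INTER_CUBIC)[:544]
b=cv2.copyMakeBorder(b,0,544-b.shape[0],0,0,0)
cv2.imwrite('pics/v6.png',np.hstack([a,b]));print(a.shape,b.shape)
E
```

```text
t 8.72 shift mm [0.  8.1 0.3] turn [-0.05 -0.05 -0.03] F [ 0.2 -0.1 -2.9] q [-0.19  0.34  1.76  0.25  0.73 -0.64]
tip [array([298.59212822, 182.4438883 ]), array([318.14348807, 211.66873494]), array([319.92157051, 188.07154562])]
tip [array([293.32271977, 194.20621549]), array([318.11298111, 200.47806426]), array([318.49516352, 186.26736894])]
coup [array([300.18533085, 179.27315436]), array([317.70729145, 215.14656009]), array([320.33660802, 188.72413134])]
coup [array([314.68850032, 146.99797707]), array([317.47351998, 268.67556596]), array([324.48679628, 193.97447094])]
(544, 480, 3) (544, 315, 3)
```

View pics/v6.png

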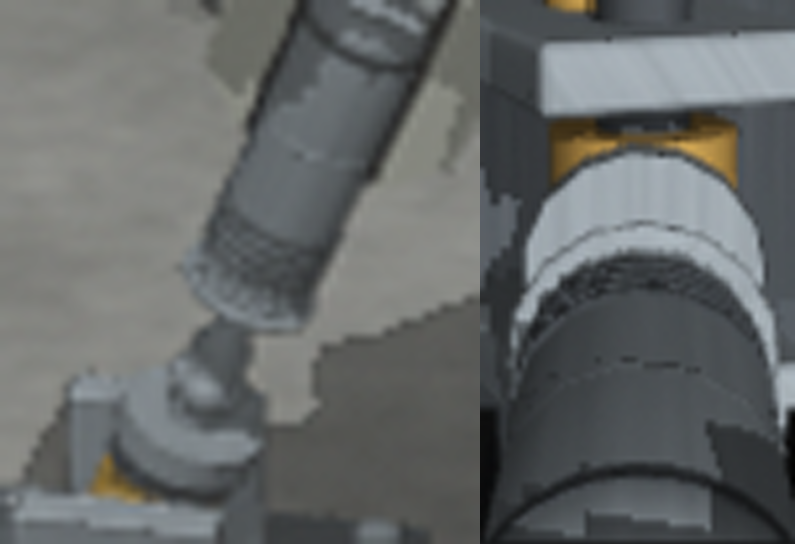

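Closer view: in the side picture the coupler axis extended meets the nipple axis within about 0.5 mm. In the wrist picture flange centre x is 644 and collar 645 (zoomed), so z is aligned. Now tool x, using the arcs (collar top row 178.6, flange top row 192.3).

```bash
python3 - <<'E'
from h import *
w=np.load('pics/w6.npy'); s={'tool_pos':w[:3],'tool_rot':w[3:]};T=T_tool(s);A=axis();x=T[:3,0]
f=T[:3,3]+T[:3,1]*.057; print("flange",proj("wrist",f-x*.0175,s),"upper",proj("wrist",f-x*.0175-.003*T[:3,1],s),"collar",proj("wrist",TIP-.03*A-.0185*x,s))
E
python3 - <<'E'
import cv2
t=cv2.imread('pics/t6.png');a=cv2.imread('pics/w6.png')
print(a[170:200,318].tolist())
E
```

```text
flange [317.6806517  190.07196386] upper [317.67412575 191.12930861] collar [318.0966583  177.63193192]
[[142, 136, 128], [70, 68, 63], [46, 44, 41], [48, 45, 42], [76, 71, 67], [67, 79, 85], [44, 78, 97], [60, 75, 82], [79, 78, 75], [136, 131, 123], [172, 166, 156], [176, 170, 159], [175, 170, 159], [175, 170, 159], [175, 169, 159], [174, 170, 159], [175, 170, 160], [174, 169, 160], [175, 169, 160], [175, 168, 160], [174, 168, 160], [174, 168, 159], [117, 112, 106], [180, 173, 164], [187, 180, 170], [181, 174, 164], [179, 172, 163], [140, 135, 126], [92, 89, 83], [57, 55, 51]]
```

Call:
apply_moves([
  [0,0.006,0,0,0,0,1],
  [0,0.012,0,0,0,0,1],
  [0,0.018,0,0,0,0,1],
  [0,0.022,0,0,0,0,1],
  [0,0.022,0,0,0,0,1],
])

```text
time: 9.5
tool_pos: [0.5895, 0.0217, 0.1625]
tool_rot: [-1.206, -0.001, -1.275]
contact_force: [0.5, -0.0, -2.3]
opening: 0.029
```

```bash
cat >> h.py <<'E'
def F():
    s=robot.observe();T=T_tool(s); f=T[:3,:3].T@(s['contact_force']-np.array([0,0,-2.7])); print("tool F",np.round(f,1),"torque",np.round(T[:3,:3].T@s['torque'],2),"mouth d mm",round(1e3*((T[:3,3]-TIP)@axis()-.057),1),"open",round(s['opening'],4))
E
python3 - <<'E'
from h import *
F();pre(-.037)
E
```

```text
tool F [ 0.2 -0.2  0.6] torque [-0.31 -0.03 -0.04] mouth d mm -13.4 open 0.029
t 9.5 shift mm [-0.1 23.6  0. ] turn [-0.09 -0.04 -0.  ] F [ 0.5 -0.  -2.3] q [-0.18  0.37  1.77  0.26  0.69 -0.65]
```

Call:
apply_moves([
  [0,0.003,0,0,0,0,1],
  [0,0.006,0,0,0,0,1],
  [0,0.008,0,0,0,0,1],
  [0,0.01,0,0,0,0,1],
  [0,0.01,0,0,0,0,1],
])

```text
time: 10.12
tool_pos: [0.5927, 0.0225, 0.154]
tool_rot: [-1.205, -0.002, -1.275]
contact_force: [-4.1, -1.5, 1.9]
opening: 0.0294
```

```bash
python3 - <<'E'
from h import *
F()
E
```

```text
tool F [ 0.2 -5.8 -2.4] torque [-0.86 -0.04 -0.01] mouth d mm -22.5 open 0.0294
```

Call:
apply_moves([
  [0,0.001,-0.0005,0,0,0,1],
  [0,0.0025,-0.0005,0,0,0,1],
  [0,0.004,-0.0005,0,0,0,1],
  [0,0.006,-0.0005,0,0,0,1],
  [0,0.006,-0.0005,0,0,0,1],
])

```text
time: 10.75
tool_pos: [0.5946, 0.0232, 0.1473]
tool_rot: [-1.206, -0.001, -1.275]
contact_force: [2.1, 0.6, -5.1]
opening: 0.029
```

```bash
python3 - <<'E'
from h import *
F()
E
```

```text
tool F [0.  3.  1.2] torque [-0.3  -0.03 -0.14] mouth d mm -29.4 open 0.029
```

Snapped over: the axial force turned from a 5.8 N push to a pull. Now pressing on.

Call:
apply_moves([
  [0,0.001,0,0,0,0,1],
  [0,0.002,0,0,0,0,1],
  [0,0.0035,0,0,0,0,1],
  [0,0.005,0,0,0,0,1],
  [0,0.005,0,0,0,0,1],
])

```text
time: 11.38
tool_pos: [0.5964, 0.0236, 0.1434]
tool_rot: [-1.205, -0.002, -1.275]
contact_force: [-3.2, -0.7, 2.7]
opening: 0.0292
```

```bash
python3 - <<'E'
from h import *
F()
E
```

```text
tool F [-0.3 -6.3 -1.1] torque [-0.64  0.03  0.05] mouth d mm -33.7 open 0.0292
```

Call:
apply_moves([
  [0,0.001,0,0,0,0,1],
  [0,0.002,0,0,0,0,1],
  [0,0.003,0,0,0,0,1],
  [0,0.003,0,0,0,0,1],
  [0,0.003,0,0,0,0,1],
])

```text
time: 12.0
tool_pos: [0.5974, 0.0239, 0.1406]
tool_rot: [-1.205, -0.002, -1.275]
contact_force: [-4.5, -0.9, 5.1]
opening: 0.029
```

```bash
python3 - <<'E'
from h import *
F()
E
```

```text
tool F [-0.5 -8.9 -1.5] torque [-0.77 -0.03  0.13] mouth d mm -36.7 open 0.029
```

Call:
apply_moves([
  [0,0.001,0,0,0,0,1],
  [0,0.002,0,0,0,0,1],
  [0,0.0022,0,0,0,0,1],
  [0,0.0022,0,0,0,0,1],
  [0,0.0022,0,0,0,0,1],
])

```text
time: 12.62
tool_pos: [0.5981, 0.0241, 0.139]
tool_rot: [-1.205, -0.002, -1.275]
contact_force: [-7.5, -2.2, 9.2]
opening: 0.0292
```

```bash
python3 - <<'E'
from h import *
F()
a=cams.read_camera("side");w=cams.read_camera("wrist");cv2.imwrite('pics/s9.png',a)
F()
a=cv2.resize(a[143:211,260:330],None,fx=7,fy=8,interpolation=cv2.INTER_CUBIC)
b=cv2.resize(w[150:264,288:348],None,fx=5,fy=4.77,interpolation=cv2.INTER_CUBIC)[:544]
b=cv2.copyMakeBorder(b,0,544-b.shape[0],0,0,0)
cv2.imwrite('pics/v9.png',np.hstack([a,b]))
E
```

```text
tool F [ -0.1 -13.9  -3. ] torque [-1.06 -0.02  0.13] mouth d mm -38.5 open 0.0292
tool F [ -1.3 -14.9  -2.9] torque [-1.03  0.02  0.17] mouth d mm -38.5 open 0.0291
```

View pics/v9.png

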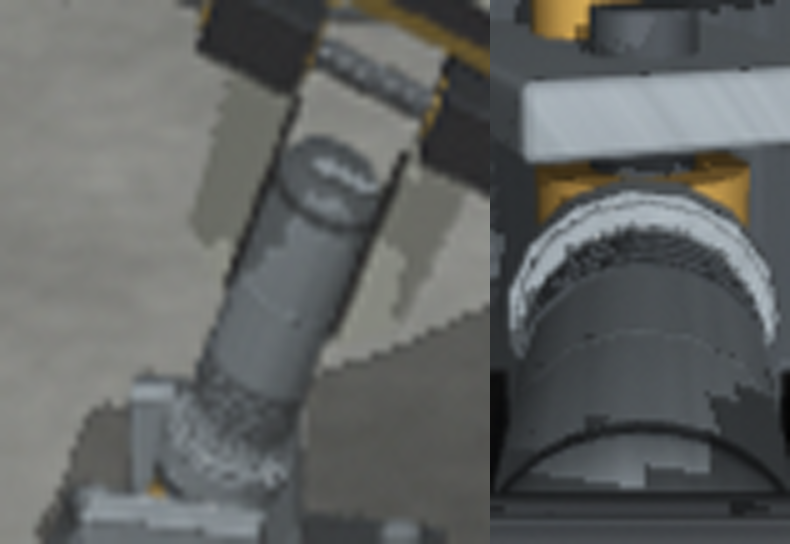

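The coupler sits square on the collar with the flange flush, and the collar is down between the cheeks. Push is about 14–15 N, above the 12 N spring maximum, so the collar is at its stop. I'll check the bystanders and hand in.

```bash
python3 - <<'E'
from h import *
a=cv2.imread('pics/side0.png');b=cv2.imread('pics/s9.png')
for n,(x,y,w,h) in {"reducer":(280,300,40,50),"valve":(360,145,40,40)}.items():
    r,sc=[None]*2; res=cv2.matchTemplate(b[y-8:y+h+8,x-8:x+w+8],a[y:y+h,x:x+w],cv2.TM_CCOEFF_NORMED); print(n,cv2.minMaxLoc(res)[1],np.array(cv2.minMaxLoc(res)[3])-8)
F(); print(robot.hand_in())
E
```

```text
reducer 0.9756158590316772 [0 0]
valve 0.7428219318389893 [0 0]
tool F [ -1.3 -14.9  -2.9] torque [-1.03  0.02  0.17] mouth d mm -38.5 open 0.0291
the job is handed in; nothing more can be done
None
```

I picked up the coupler and pressed it onto the tilted nipple until it snapped over the latch balls. I then pushed the collar down and handed in at about 12.7 s, still gripping and pushing.

- **Regrip:** my first grip was about 6 mm off the pads' centre line. I set the coupler down and gripped it again centred, to within about 1 mm.
- **Snap:** the axial force went from a push of about 5.8 N to a pull of about 3 N as the lip passed the balls.
- **Collar:** the last push was about 14–15 N, above the spring's 12 N maximum, so the collar should be at or near its stop. The mouth was estimated 38.5 mm below the tip, where 38 mm is the collar fully down. I inferred the travel from force and position; I did not measure it directly.
- **Grip and alignment:** the opening was steady at 29 mm with no sign of slip, and the last picture shows the coupler square on the nipple. About 3 N of side force remained. The nipple's lean is my estimate of about 21°; the separate measurements ranged from 19° to 22°.
- **Bystanders:** matching the first and last side pictures shows no shift of the reducer (0.98) or the ball valve. The valve's match was weaker at 0.74, possibly because of the arm's shadow. I did not look into it further, but the arm worked well away from it.

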